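Put the cooper's parts away

TASK

Sort the loose bucket-making parts on the bench: lay the long stave flat in the long tray and the short stave flat in the short tray, slip the copper hoop over the post of the hoop stand so that it lies flat on the foot, and draw the dowel straight up out of the jig's sleeve and stand it in the round dowel pot, its end on the pot's floor (it may lean on the rim). Let go of everything and leave it at rest.

Things in the scene. Friction and masses are not known exactly. Their poses are not given: they have to be found in the camera images.
- long_stave: loose flat light-wood bucket stave, the longer of two: 130 (its x) x 28 (its y) x 18 thick (its z) mm, lying flat on the bench, with a thin dark line across its top face near the +x end. Origin at the middle of the piece, 9 mm above the bench at the start.
- short_stave: loose flat light-wood bucket stave, the shorter of two: 80 (its x) x 28 (its y) x 18 thick (its z) mm, lying flat on the bench, with the same thin dark line. Origin at the middle of the piece, 9 mm above the bench at the start.
- hoop: loose copper hoop (a plain rigid ring), outer diameter 56, inner diameter 48, height 16 mm, lying flat on the bench. Origin on its axis at mid-height, 8 mm above the bench at the start; z is its axis.
- dowel: loose round light-wood dowel, diameter 16, length 80 mm, standing upright in the sleeve of the jig at the start. Origin at the middle of its length, z along its length. The sleeve holds its lowest 30 mm; 50 mm stand out above the jig, its top 86 mm above the bench.
- jig: doweling jig fixed to the bench: aluminium block 56 x 46 mm on a dark wooden base 90 x 70 x 6 mm, top of the block 36 mm above the bench. A vertical sleeve hole of 17.5 mm in the middle of the block, 30 mm deep, has the dowel in it with 1.5 mm play. Origin at the centre of the underside, on the hole's axis; z up.
- long_tray: shallow open wooden tray, the longer of two, fixed to the bench: outside 166 (its x) x 74 (its y) x 12 mm high, walls 5 mm thick, inside 156 x 64 mm, floor 4 mm thick (inner floor 4 mm above the bench). Plywood floor, dark rims. Origin at the centre of the underside; z up.
- short_tray: shallow open wooden tray, the shorter of two, fixed to the bench: outside 116 (its x) x 74 (its y) x 12 mm high, walls 5 mm thick, inside 106 x 64 mm, floor 4 mm thick. Plywood floor, dark rims. Origin at the centre of the underside; z up.
- hoop_stand: hoop stand fixed to the bench: dark round wooden foot, diameter 88, 12 mm high, with a light-wood post of diameter 16 standing in its middle, round-tapered at the top, rising 34 mm above the foot (46 mm above the bench). Origin at the centre of the underside, on the post's axis; z up.
- dowel_pot: small round open light-wood pot fixed to the bench: outer diameter 50, height 44, wall 6 (inner diameter 38), floor 6 mm thick. Origin at the centre of the underside, on its axis; z up. A dowel left in it stands or leans against the rim.

How it is judged:
By the outcome, as a careful person would: the job done as asked, in the order asked, and still so for the second after the job is handed in, with the robot touching nothing.
It also fails if it takes over 128 s, if anything falls off the work surface, if the arm or the gripper's body presses on something with over 40 N, if the wrist force passes 120 N, or if a joint passes its speed limit or range.

ROBOT

A 6-joint arm with a two-finger parallel gripper is mounted at the origin on the work surface. World frame = base frame: x ahead of the robot, y to its left, z up, the work surface at z = 0. Lengths are in m, angles in rad, forces in N, time in s.
With the tool pointing down it reaches from about 0.325 to 0.9 m from the base axis. Payload 6.1 kg.
Tool frame: the origin (TCP) lies midway between the tips of the shut fingers; the grasp point (between the pads) lies 19 mm behind it; z points along the fingers, y is the line along which they close (so a half turn about z gives the same grasp; the last joint's range is limited). The gripper opens to 85 mm and grips with 20 to 120 N. Pads are 22 mm wide; open, the fingers measure 114 mm over their backs; the gripper's body (76 mm by 85 mm) begins 54 mm behind the grasp point. The pads swing forward as they close: fully open they stand 13 mm farther back than shut.
Start: joints at [1.085, 0.22, 1.526, -0, 1.395, -0.126], TCP at [0.22, 0.585, 0.193] pointing down, gripper open.
Joint ranges: [-2.98, 2.98], [-0.91, 2.08], [0.09, 2.57], [-1.24, 4.39], [0.2, 2.65], [-2.68, 2.68]. Speed limits (rad/s): [2.57, 2.57, 3.01, 3.14, 3.14, 3.14].

INTERFACE

Orientations are given as a unit quaternion [w, x, y, z].
In Python, from workcell import readout, capture, calibration, bot, models gives the robot as it stands. The module is installed in compiled form; this text tells all that it offers.
- The arm moves only by the tool creep_tool, called after "Emit:" as name(argument=value, ...) on one line, values as JSON. Schema: {"type":"object","properties":{"plan":{"type":"array","items":{"type":"number"},"minItems":5,"maxItems":60},"only":{"type":"string"},"quiet":{"type":"boolean"},"lines":{"type":"string"}},"required":["plan"],"additionalProperties":false}. plan is one flat list of numbers that holds 1 to 12 rows one after another, with no inner brackets; each row has 5 numbers: the opening from 0.0 (shut) to 1.0 (fully open), then dx, dy, dz in a scale on which 1.0 is 50 cm, then a turn about the tool's z in parts of the range, where 1.0 means 4 rad; each row shifts and turns the commanded pose from where the row before left it, along the tool's axes as they then stand; what a row does not reach is not made up. A row lasts 1/10 s, in which the tool goes at most 0.05 m and 0.15 rad, less where a joint would pass 70% of its speed; a pose out of reach is approached as far as the arm can. The fingers move at their own pace and stop on an object; the grip force is fixed at half the most. Time passes only in rows, so rows that do not move let the fingers close. The tool returns the time, the measured TCP pose, the force, the opening and the grip force at its end. only (a regular expression) keeps the lines of the reply that match it, lines (a string "A,B") keeps lines A to B, and quiet returns only ok. A shift or turn number past 1, either way, is cut back to 1. Input that does not fit is refused with a message, and nothing moves.
- readout.observe(): the state, without advancing time (a new reading comes with each control period).
- capture(name): name is "side" or "top"; returns the picture (480x640x3 uint8, red, green, blue); there is no depth.
- calibration(name): a dict with "vertical_fov" (degrees; the focal length in pixels is half the picture's height over the tangent of half this angle, whatever the lens; pixels are square), "cx", "cy" (the principal point, pixels), "R" (3x3) and "t" (3): a world point X has camera coordinates R X + t. Camera axes: x right, y down, z forward; pixel columns grow to the right and rows downward; lengths in m; the calibration is good to about 2 mm. A picture is of the moment at which its call begins. calibration takes no time and is no camera call.
- bot.close_job(): hands the job in; it is judged then, once.
Trained networks look in the newest picture that a camera, given by its name, has taken for a name from the list of things; names that differ only in an ending like _2 or _b are one class to them, and where a whole thing is asked for, a point or a joint stands for the part that bears it (a point fixed in the world has none). Each returns a list of dicts, best first, with "conf" (0 to 1); they miss things now and then, are a little off and sometimes report something else, mostly with a low value. They report only what shows in the picture. A call takes as long as a camera call.
- models.search_frame(camera, label): "rect" ([left, top, right, bottom] in pixels, round what is visible of it).
- models.outline_of(camera, label): "region" (480x640 bool, what is visible of it) and "rect" ([left, top, right, bottom] in pixels, round what is visible of it).
The state is a dict: "time": time; "qpos": joint angles; "dq": joint speeds; "tau": joint torques, N m; "ee_pos": TCP position; "ee_rot": TCP orientation; "force": force on the tool from outside, world axes, zero at the start; "wrist_torque": the same for the moment, N m; "opening": opening from 0.0 (shut) to 1.0 (fully open); "finger_force": force on a finger pad.
Only numpy, scipy, OpenCV 4.12 (cv2) and the standard library are available. Lean on these libraries where they do the work, as an engineer would, in place of code of your own. Each camera call takes 0.05 s, during which the arm holds its last target. There are 200 camera calls.

## Working session

There is one attempt and no reset: what is moved stays moved. The work goes in short steps, Python scripts to look and compute and a tool call to move; the robot and the scene stay as the last step left them, time stands still between calls to the robot, and variables do not carry over. Pictures are saved under pics/ and viewed, at most 14 in all, crops included, and the job is handed in when it is done.

```bash
mkdir -p pics
```

Run:
```python
from workcell import readout,capture,calibration
import cv2,numpy as np
for n in("side","top"):
    im=capture(n); cv2.imwrite(f"pics/{n}0.png",im[...,::-1]); c=calibration(n); print(n,c)
print(readout.observe())
```

```text
side {'vertical_fov': 44.91387561999961, 'cx': 316.0350148546624, 'cy': 240.35142455905526, 'R': array([[ 0.99718866, -0.07315137, -0.01623728],
       [-0.05392974, -0.55019815, -0.83329081],
       [ 0.05202264,  0.83182382, -0.55259639]]), 't': array([-0.54032546,  0.10467064,  1.14742899])}
top {'vertical_fov': 48.04531400267549, 'cx': 316.6166153092063, 'cy': 244.87263007096306, 'R': array([[ 0.00972496, -0.99994345, -0.00430293],
       [-0.98220599, -0.00874516, -0.18760306],
       [ 0.18755482,  0.00605079, -0.9822355 ]]), 't': array([-0.00724684,  0.55949838,  1.06345992])}
{'time': 0.1, 'qpos': array([ 1.08487284e+00,  2.21164760e-01,  1.52748470e+00,  2.33230540e-05,
        1.39471213e+00, -1.26083269e-01]), 'dq': array([-3.61230973e-05, -2.88985787e-03, -2.70688837e-03,  2.37464905e-03,
        8.77989289e-04, -3.25112708e-04]), 'tau': array([ 8.60534965e-04, -4.98249364e+01, -3.90543187e+01, -1.48252143e-04,
        5.83149347e-03, -3.27264172e-05]), 'ee_pos': array([0.21977668, 0.58443271, 0.19180422]), 'ee_rot': array([-2.77391570e-04,  1.78952921e-01,  9.83857241e-01, -8.39920061e-04]), 'force': array([ 0.76984995, -0.65741277,  0.82364908]), 'wrist_torque': array([-0.02467577, -0.00990182, -0.02076464]), 'finger_force': 0.0, 'opening': 1.00256190205459}
```

View pics/top0.png

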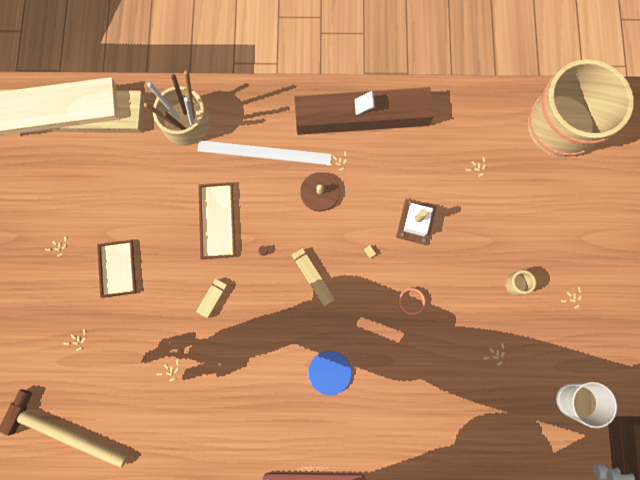

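View pics/side0.png

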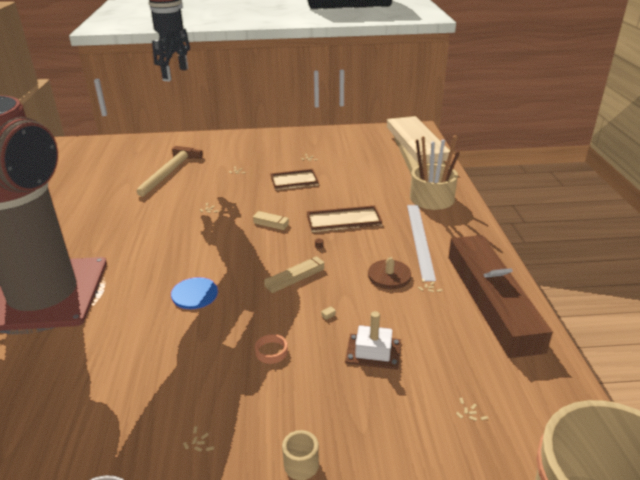

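Top view: long stave (313,277), short stave (212,298), hoop (412,300), jig (418,221), stand (321,190), pot (521,282), long tray (218,221), short tray (119,268). The side view agrees. Now I'll fit the known shapes to the masks.

Create h.py:
```python
from workcell import readout,capture,calibration,bot,models
import cv2,numpy as np
from scipy.optimize import minimize
from scipy.spatial.transform import Rotation as Ro
def proj(n,P):
    c=calibration(n); q=P@c["R"].T+c["t"]; f=240/np.tan(np.radians(c["vertical_fov"]/2))
    return np.c_[f*q[:,0]/q[:,2]+c["cx"],f*q[:,1]/q[:,2]+c["cy"]]
def box(a,b,z0,z1): return np.array([[x,y,z] for x in(-a/2,a/2) for y in(-b/2,b/2) for z in(z0,z1)])/1000
def cyl(d,z0,z1): 
    t=np.linspace(0,2*np.pi,40); return np.array([[d/2*np.cos(u),d/2*np.sin(u),z] for u in t for z in(z0,z1)])/1000
S=dict(long_stave=[box(130,28,0,18)],short_stave=[box(80,28,0,18)],hoop=[cyl(56,0,16)],long_tray=[box(166,74,0,12)],short_tray=[box(116,74,0,12)],
 jig=[box(90,70,0,6),box(56,46,6,36)],dowel=[cyl(16,36,86)],hoop_stand=[cyl(88,0,12),cyl(14,12,44)],dowel_pot=[cyl(50,0,44)])
def ray0(n,uv,z):
    c=calibration(n); f=240/np.tan(np.radians(c["vertical_fov"]/2))
    d=c["R"].T@np.array([(uv[0]-c["cx"])/f,(uv[1]-c["cy"])/f,1]); o=-c["R"].T@c["t"]; return (o+d*(z-o[2])/d[2])[:2]
def draw(n,l,p):
    m=np.zeros((480,640),np.float32); cs,sn=np.cos(p[2]),np.sin(p[2]); R=np.array([[cs,-sn,0],[sn,cs,0],[0,0,1]])
    m=np.zeros((480*4,640*4),np.uint8)
    for s in S[l]:
        h=cv2.convexHull(proj(n,s@R.T+[p[0],p[1],0]).astype(np.float32))
        cv2.fillConvexPoly(m,np.round((h+.5)*64).astype(np.int32),255,shift=4)
    return cv2.resize(m,(640,480),interpolation=cv2.INTER_AREA)/255.
def fit(l,cams=("top","side"),mask=None,z=0.01):
    M={}
    for n in cams:
        r=models.outline_of(n,l)
        if not r: print(l,n,"none"); continue
        m=r[0]["region"].astype(np.uint8)
        print(l,n,"conf",[round(q["conf"],2) for q in r],np.round(r[0]["rect"]).astype(int).tolist())
        if l=="hoop": 
            h=cv2.convexHull(cv2.findNonZero(m)); cv2.fillConvexPoly(m,h,1)
        M[n]=m
    out={}
    for key in list(M)+["both"]:
        ns=list(M) if key=="both" else [key]
        n=ns[0]; c=cv2.moments(M[n],True); x0=ray0(n,(c["m10"]/c["m00"],c["m01"]/c["m00"]),S[l][0][:,2].mean())
        cost=lambda p: sum(np.abs(draw(k,l,p)-M[k]).sum()/M[k].sum() for k in ns)/len(ns)
        yaws=np.arange(0,np.pi,np.pi/8) if len(S[l][0])==8 else [0]
        b=min(([*x0,y] for y in yaws),key=cost)
        sim=np.array([b]+[[b[0]+a,b[1]+d,b[2]+e] for a,d,e in((.01,0,0),(0,.01,0),(0,0,.2))])
        r=minimize(cost,b,method="Nelder-Mead",options=dict(initial_simplex=sim,maxiter=150,xatol=1e-4,fatol=1e-4))
        out[key]=r.x; print("  ",key,np.round(r.x,4),"err",round(r.fun,3))
    return out
```

Run:
```python
from h import *
capture("top");capture("side")
for l in S: fit(l)
```

```text
long_stave top conf [0.85, 0.33] [292, 252, 335, 305]
long_stave side conf [0.97, 0.7] [264, 260, 324, 296]
   top [0.4983 0.0055 0.5764] err 0.075
   side [0.4995 0.0047 0.5891] err 0.086
   both [0.4989 0.0054 0.5767] err 0.088
short_stave top conf [0.87] [199, 278, 229, 316]
short_stave side conf [0.62] [252, 210, 288, 230]
   top [0.4531 0.2189 2.6512] err 0.08
   side [0.4519 0.2184 2.6091] err 0.066
   both [0.453  0.2188 2.6387] err 0.078
hoop top conf [0.53] [400, 290, 424, 315]
hoop side conf [0.63] [256, 337, 287, 365]
   top [ 0.4495 -0.2018  0.0893] err 0.054
   side [ 0.4496 -0.2027 -0.0022] err 0.052
   both [ 0.4496 -0.2023  0.0953] err 0.058
long_tray top conf [0.6] [195, 179, 236, 259]
long_tray side conf [0.9] [308, 210, 386, 233]
   top [0.6224 0.2179 0.0765] err 0.034
   side [0.6229 0.216  0.0804] err 0.064
   both [0.6224 0.2173 0.0766] err 0.055
short_tray top conf [0.89] [97, 242, 137, 296]
short_tray side conf [0.84] [272, 169, 317, 188]
   top [0.5143 0.4284 0.1365] err 0.039
   side [0.5168 0.4271 0.1072] err 0.114
   both [0.5151 0.4281 0.1196] err 0.084
jig top conf [0.69] [396, 198, 438, 245]
jig side conf [0.94] [345, 328, 406, 368]
   top [ 0.6246 -0.218   2.8835] err 0.114
   side [ 0.6244 -0.2187  2.8889] err 0.108
   both [ 0.6245 -0.2182  2.886 ] err 0.111
dowel top none
dowel side conf [0.66] [370, 312, 382, 343]
   side [ 0.6242 -0.2209  0.2053] err 0.081
   both [ 0.6242 -0.2209  0.2053] err 0.081
hoop_stand top conf [0.65, 0.4] [298, 171, 341, 211]
hoop_stand side conf [0.93] [366, 257, 412, 291]
   top [ 0.6898 -0.0067  0.1494] err 0.028
   side [ 0.6893 -0.0075  0.2328] err 0.068
   both [ 0.6895 -0.0068  0.1953] err 0.05
dowel_pot top conf [0.74] [502, 273, 534, 293]
dowel_pot side conf [0.73, 0.63] [368, 313, 379, 342]
   top [ 0.4889 -0.429   0.1079] err 0.077
   side [ 0.6308 -0.1651 -0.1483] err 2.68
   both [ 0.4988 -0.5093  1.0627] err 1.565
```

Both cameras agree to within 1–2 mm. For the pot I'll use only the top view, because the side mask was the dowel. Next is a planner that gives offsets in the tool's axes.

Create p.py:
```python
import sys,numpy as np
from workcell import readout
from scipy.spatial.transform import Rotation as Ro
def main(x,y,z,A=None):
    s=readout.observe(); q=s["ee_rot"]; R=Ro.from_quat([q[1],q[2],q[3],q[0]]).as_matrix()
    A0=np.arctan2(R[1,1],R[0,1]); A=A0 if A is None else A
    t=-((A-A0+np.pi)%(2*np.pi)-np.pi)
    R2=R@Ro.from_rotvec([0,0,t]).as_matrix(); d=R2.T@(np.array([x,y,z])-s["ee_pos"])
    print("t",round(s["time"],2),"A0",round(A0,3),"turn",round(t,3),"then d",np.round(d,4),"q6",round(s["qpos"][5],2),"tilt",np.round(R[:2,2],4))
main(*map(float,sys.argv[1:]))
```

```bash
python3 p.py 0.499 0.005 0.12 2.147
```

```text
t 1.1 A0 1.211 turn -0.936 then d [ 0.0821 -0.6383  0.0728] q6 -0.13 tilt [-0.  0.]
```

The manual's scale: shifts go in shares of 50 cm and turns go in shares of 4 rad. Converting my numbers, -0.045 m / 0.5 = -0.09, 0.006 m / 0.5 = 0.012, -0.134 rad / 4 = -0.0335.

Emit:
creep_tool(plan=[0.7, 0, 0, 0, -0.0335, 0.7, 0, 0, 0, -0.0335, 0.7, 0, 0, 0, -0.0335, 0.7, 0, 0, 0, -0.0335, 0.7, 0, 0, 0, -0.0335, 0.7, 0, 0, 0, -0.0335, 0.7, 0, 0, 0, -0.033, 0.7, 0.012, -0.09, 0, 0, 0.7, 0.012, -0.09, 0, 0, 0.7, 0.012, -0.09, 0, 0, 0.7, 0.012, -0.09, 0, 0, 0.7, 0.012, -0.09, 0, 0])

```text
time: 2.3
ee_pos: [0.3179, 0.3784, 0.1929]
ee_rot: [0.0, -0.284, 0.959, 0.0]
force: [0.5, 0.2, -0.9]
opening: 0.7
finger_force: 0.0
```

Emit:
creep_tool(plan=[0.7, 0.012, -0.09, 0.02, 0, 0.7, 0.012, -0.09, 0.02, 0, 0.7, 0.012, -0.09, 0.02, 0, 0.7, 0.012, -0.09, 0.02, 0, 0.7, 0.012, -0.09, 0.02, 0, 0.7, 0.012, -0.09, 0.02, 0, 0.7, 0.012, -0.09, 0.02, 0, 0.7, 0.012, -0.09, 0, 0, 0.7, 0.008, -0.09, 0, 0, 0.7, 0, 0, 0, 0, 0.7, 0, 0, 0, 0])

```text
time: 3.4
ee_pos: [0.4946, 0.0112, 0.1227]
ee_rot: [-0.0, -0.283, 0.959, 0.0]
force: [0.5, 0.7, -0.4]
opening: 0.7
finger_force: 0.0
```

```bash
python3 p.py 0.499 0.005 0.12 2.147; python3 p.py 0.499 0.005 0.009 2.147
```

```text
t 3.4 A0 2.144 turn -0.003 then d [-0.0003 -0.0076  0.0027] q6 -2.28 tilt [-0.0004  0.0004]
t 3.4 A0 2.144 turn -0.003 then d [-0.0003 -0.0077  0.1137] q6 -2.28 tilt [-0.0004  0.0004]
```

Converted, 0.04 m / 0.5 = 0.08, 0.02 m / 0.5 = 0.04, -0.003 rad / 4 = -0.0008.

Emit:
creep_tool(plan=[0.7, 0, -0.0154, 0, -0.0008, 0.7, 0, 0, 0.08, 0, 0.7, 0, 0, 0.08, 0, 0.7, 0, 0, 0.04, 0, 0.7, 0, 0, 0.027, 0, 0.7, 0, 0, 0, 0, 0.7, 0, 0, 0, 0])

```text
time: 4.1
ee_pos: [0.4995, 0.006, 0.0102]
ee_rot: [0.001, -0.286, 0.958, -0.0]
force: [-0.3, -0.3, 0.3]
opening: 0.702
finger_force: 0.0
```

```bash
python3 p.py 0.499 0.005 0.009 2.147
```

```text
t 4.1 A0 2.151 turn 0.004 then d [ 0.0009 -0.0005  0.0012] q6 -2.3 tilt [ 0.0012 -0.0002]
```

Emit:
creep_tool(plan=[0, 0, 0, 0, 0, 0, 0, 0, 0, 0, 0, 0, 0, 0, 0, 0, 0, 0, 0, 0, 0, 0, 0, 0, 0, 0, 0, 0, 0, 0, 0, 0, 0, 0, 0, 0, 0, 0, -0.04, 0, 0, 0, 0, -0.06, 0, 0, 0, 0, -0.06, 0])

```text
time: 5.1
ee_pos: [0.498, 0.0057, 0.0896]
ee_rot: [-0.001, -0.286, 0.958, 0.0]
force: [0.8, -0.1, -0.3]
opening: -0.0
finger_force: 0.0
```

```bash
python3 p.py 0.6224 0.2174 0.08 1.647
```

```text
t 5.1 A0 2.15 turn 0.503 then d [-0.1402  0.2017  0.0094] q6 -2.3 tilt [-0.0017  0.0002]
```

Run:
```python
from h import *
a=capture("side");b=capture("top")
im=np.hstack([cv2.resize(a[180:380,180:440],(400,300)),cv2.resize(b[150:350,230:490],(400,300))])
cv2.imwrite("pics/miss.png",im[...,::-1]); fit("long_stave")
```

```text
long_stave top conf [0.83] [307, 278, 334, 306]
long_stave side conf [0.85] [263, 258, 324, 293]
   top [ 0.4734 -0.0099  0.547 ] err 1.222
   side [0.4992 0.006  0.5804] err 0.109
   both [0.4988 0.006  0.5573] err 0.661
```

View pics/miss.png

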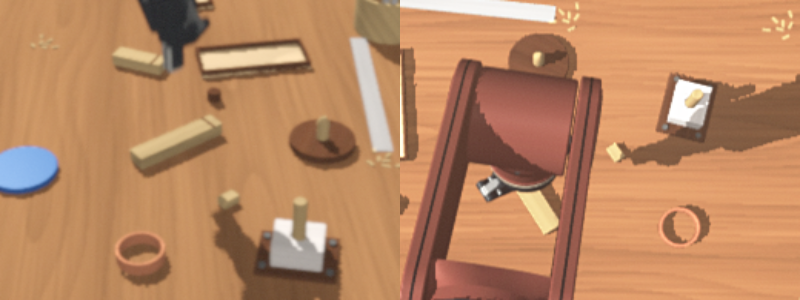

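The side crop shows the shut finger tip at about full-frame pixel (292,227), and the stave hasn't moved. I'll check that tip against the reported TCP.

Run:
```python
from h import *
s=readout.observe(); p=s["ee_pos"]; print(p,s["qpos"])
for n in("side","top"): print(n,proj(n,np.array([p,p-[0,0,-0.05],[0,0,0],[.499,.005,0.018],[0.499,0.005,0]])))
a=capture("side");b=capture("top")
for (u,v) in proj("side",np.array([p])): cv2.circle(a,(int(u),int(v)),2,(255,0,255),-1)
for (u,v) in proj("top",np.array([p])): cv2.circle(b,(int(u),int(v)),2,(255,0,255),-1)
im=np.hstack([cv2.resize(a[100:340,160:400],(400,400)),cv2.resize(b[190:330,240:380],(400,400))])
cv2.imwrite("pics/m2.png",im[...,::-1])
```

```text
[0.4993461  0.00547652 0.08992391] [-1.47079523e-01  1.88844163e-02  1.94934219e+00 -1.02796880e-05
  1.17162125e+00 -2.29712354e+00]
side [[293.26562526 240.2459698 ]
 [292.26573555 218.26310398]
 [ 42.6086128  293.31897369]
 [294.45908424 270.19400027]
 [294.78545395 277.33799911]]
top [[312.45829134 271.13073432]
 [312.14440419 267.44203518]
 [312.94722969 528.17081231]
 [313.08573236 276.04364317]
 [313.17572893 277.13885115]]
```

View pics/m2.png

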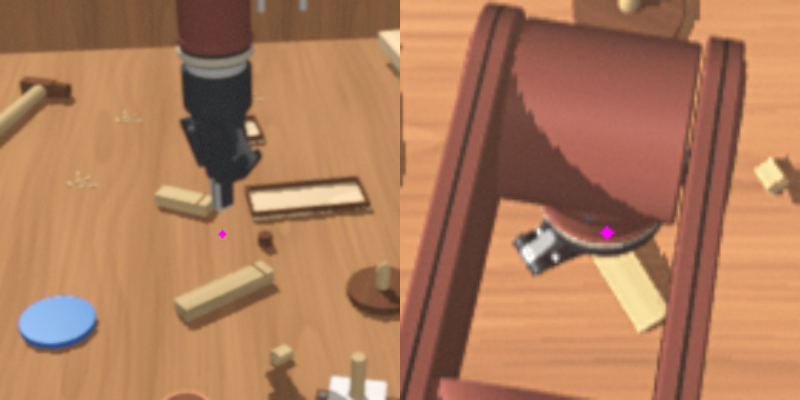

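The tip really shows at (293,224), but the reported TCP projects to (293,240). The tip therefore appears about 35 mm higher than reported, which explains the empty grasp. I'll check this against the start picture too.

Run:
```python
from h import *
p=np.array([.2198,.5844,.1918]);y=np.array([np.cos(1.211),np.sin(1.211),0])
print(proj("side",np.array([p+[0,0,.013]+.0425*y,p+[0,0,.013]-.0425*y,p+[0,0,.05]])))
a=cv2.imread("pics/side0.png")[20:110,120:220]
b=capture("side")[180:270,243:343,::-1]
cv2.imwrite("pics/m3.png",np.hstack([cv2.resize(a,(400,360)),cv2.resize(b,(400,360))]))
```

```text
[[184.30341254  83.82301629]
 [169.03462474  94.33805825]
 [174.72390774  75.07115799]]
```

View pics/m3.png

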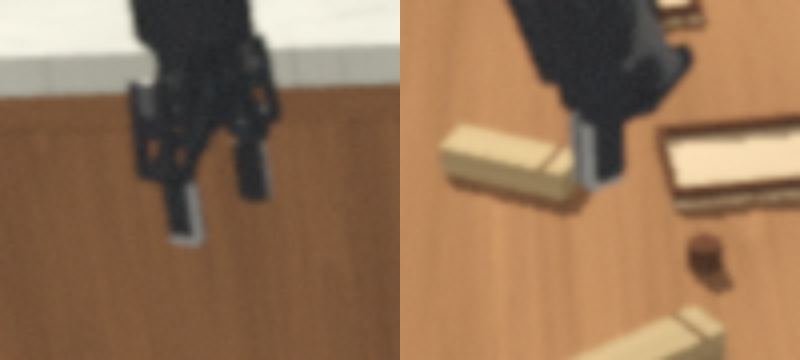

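The start picture agrees: in both poses the real tip sits about 33–37 mm above the reported TCP. x and y match. I'll go down further, in small steps, watching the force and checking by picture.

Converted, 0.04 m / 0.5 = 0.08, 0.01 m / 0.5 = 0.02.

Emit:
creep_tool(plan=[0.7, 0, 0, 0, 0, 0.7, 0, 0, 0, 0, 0.7, 0, 0, 0, 0, 0.7, 0, 0, 0.08, 0, 0.7, 0, 0, 0.08, 0, 0.7, 0, 0, 0.02, 0, 0.7, 0, 0, 0.02, 0, 0.7, 0, 0, 0.01, 0, 0.7, 0, 0, 0.01, 0, 0.7, 0, 0, 0, 0, 0.7, 0, 0, 0, 0])

```text
time: 6.55
ee_pos: [0.4996, 0.0055, -0.0198]
ee_rot: [0.001, -0.286, 0.958, -0.0]
force: [0.0, -0.1, -0.5]
opening: 0.7
finger_force: 0.0
```

```bash
python3 p.py 0.499 0.005 -0.022 2.147
```

Run:
```python
from h import *
b=capture("side")[200:320,230:390,::-1]
cv2.imwrite("pics/m4.png",cv2.resize(b,(800,600),interpolation=cv2.INTER_CUBIC))
```

```text
t 6.55 A0 2.15 turn 0.003 then d [ 0.0007 -0.0001  0.0022] q6 -2.3 tilt [ 0.0015 -0.0002]
```

View pics/m4.png

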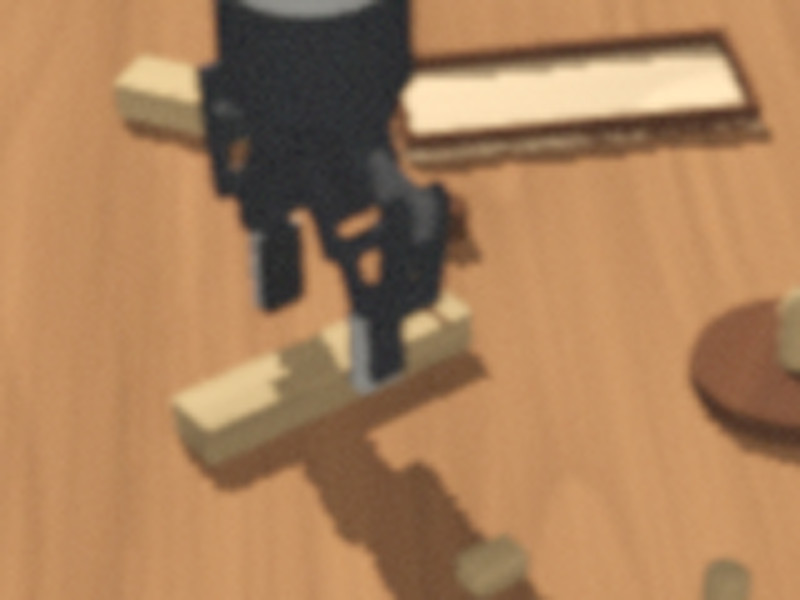

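The fingers straddle the stave: tips at full-frame (305,278) and (286,262), about 19 mm up. So the bias is about 34 mm. I'll go 6 mm lower and grip.

Converted, 0.004 m / 0.5 = 0.008, 0.003 m / 0.5 = 0.006.

Emit:
creep_tool(plan=[0.7, 0, 0, 0.008, 0, 0.7, 0, 0, 0.006, 0, 0, 0, 0, 0, 0, 0, 0, 0, 0, 0, 0, 0, 0, 0, 0, 0, 0, 0, 0, 0, 0, 0, 0, 0, 0, 0, 0, 0, 0, 0])

```text
time: 7.4
ee_pos: [0.499, 0.0055, -0.0275]
ee_rot: [0.0, -0.286, 0.958, -0.0]
force: [0.0, -0.1, 2.6]
opening: 0.307
finger_force: 59.3
```

Emit:
creep_tool(plan=[0, 0, 0, -0.04, 0, 0, 0, 0, -0.08, 0, 0, 0, 0, -0.08, 0, 0, 0, 0, 0, 0])

```text
time: 7.8
ee_pos: [0.5034, 0.005, 0.0781]
ee_rot: [0.005, -0.286, 0.958, -0.002]
force: [0.5, 0.0, 0.2]
opening: 0.304
finger_force: 59.2
```

```bash
python3 p.py 0.6224 0.2174 0.05 1.647
```

```text
t 7.8 A0 2.15 turn 0.503 then d [-0.1346  0.2028  0.029 ] q6 -2.3 tilt [ 0.0103 -0.0015]
```

Converted, 0.034 m / 0.5 = 0.068, -0.0225 m / 0.5 = -0.045, 0.126 rad / 4 = 0.0315.

Emit:
creep_tool(plan=[0, 0, 0, 0, 0.0315, 0, 0, 0, 0, 0.0315, 0, 0, 0, 0, 0.0315, 0, 0, 0, 0, 0.0313, 0, -0.045, 0.068, 0, 0, 0, -0.045, 0.068, 0, 0, 0, -0.045, 0.068, 0, 0, 0, -0.045, 0.068, 0, 0, 0, -0.045, 0.068, 0, 0, 0, -0.045, 0.064, 0, 0, 0, 0, 0, 0, 0, 0, 0, 0, 0, 0])

```text
time: 9.0
ee_pos: [0.617, 0.2178, 0.0704]
ee_rot: [-0.001, -0.039, 0.999, -0.0]
force: [-0.3, 0.0, -0.2]
opening: 0.303
finger_force: 59.3
```

```bash
python3 p.py 0.6224 0.2174 -0.0225 1.647
```

```text
t 9.0 A0 1.649 turn 0.002 then d [-0.0056 -0.0008  0.0929] q6 -1.43 tilt [-0.0025 -0.0008]
```

Converted, 0.03 m / 0.5 = 0.06, 0.02 m / 0.5 = 0.04, 0.002 rad / 4 = 0.0005.

Emit:
creep_tool(plan=[0, -0.0112, 0, 0.04, 0.0005, 0, 0, 0, 0.06, 0, 0, 0, 0, 0.06, 0, 0, 0, 0, 0, 0, 0, 0, 0, 0, 0])

```text
time: 9.5
ee_pos: [0.6225, 0.2166, -0.0083]
ee_rot: [-0.001, -0.037, 0.999, -0.0]
force: [0.3, 0.5, 0.1]
opening: 0.301
finger_force: 59.3
```

```bash
python3 p.py 0.6224 0.2174 -0.0225 1.647
```

```text
t 9.5 A0 1.644 turn -0.003 then d [-0.      0.0008  0.0142] q6 -1.43 tilt [-0.0023 -0.0006]
```

Converted, 0.008 m / 0.5 = 0.016, 0.006 m / 0.5 = 0.012.

Emit:
creep_tool(plan=[0, 0, 0, 0.016, 0, 0, 0, 0, 0.012, 0, 0, 0, 0, 0, 0, 0, 0, 0, 0, 0])

```text
time: 9.9
ee_pos: [0.6237, 0.2178, -0.0213]
ee_rot: [0.0, -0.037, 0.999, 0.0]
force: [-1.0, 0.2, -0.6]
opening: 0.306
finger_force: 59.3
```

Emit:
creep_tool(plan=[0.42, 0, 0, 0, 0, 0.42, 0, 0, 0, 0, 0.42, 0, 0, 0, 0, 0.42, 0, 0, -0.02, 0, 0.42, 0, 0, -0.06, 0, 0.7, 0, 0, -0.08, 0, 0.7, 0, 0, 0, 0])

```text
time: 10.6
ee_pos: [0.6288, 0.2189, 0.0664]
ee_rot: [0.006, -0.037, 0.999, 0.001]
force: [0.8, 0.5, 1.2]
opening: 0.701
finger_force: 0.0
```

```bash
python3 p.py 0.453 0.2188 0.02 1.065;python3 p.py 0.453 0.2188 -0.0265 1.065
```

```text
t 10.6 A0 1.645 turn 0.58 then d [ 0.1541 -0.0856  0.0443] q6 -1.43 tilt [0.0119 0.0026]
t 10.6 A0 1.645 turn 0.58 then d [ 0.1545 -0.086   0.0908] q6 -1.43 tilt [0.0119 0.0026]
```

Converted, 0.037 m / 0.5 = 0.074, -0.021 m / 0.5 = -0.042, 0.145 rad / 4 = 0.0363.

Emit:
creep_tool(plan=[0.7, 0, 0, 0, 0.0363, 0.7, 0, 0, 0, 0.0363, 0.7, 0, 0, 0, 0.0363, 0.7, 0, 0, 0, 0.0363, 0.7, 0.074, -0.042, 0, 0, 0.7, 0.074, -0.042, 0, 0, 0.7, 0.074, -0.042, 0, 0, 0.7, 0.074, -0.042, 0, 0, 0.7, 0, 0, 0, 0, 0.7, 0, 0, 0, 0])

```text
time: 11.6
ee_pos: [0.4532, 0.2162, 0.059]
ee_rot: [0.001, 0.25, 0.968, 0.0]
force: [0.5, 0.3, 0.4]
opening: 0.7
finger_force: 0.0
```

```bash
python3 p.py 0.453 0.2188 -0.0265 1.065
```

Run:
```python
from h import *
fit_=capture("side"); r=fit("long_stave",("side",))
```

```text
t 11.6 A0 1.066 turn 0.001 then d [0.0016 0.0021 0.0855] q6 -0.78 tilt [0.0015 0.0003]
long_stave side conf [0.93, 0.58] [314, 208, 374, 225]
   side [0.6254 0.2224 0.1199] err 0.123
   both [0.6254 0.2224 0.1199] err 0.123
```

Converted, 0.04 m / 0.5 = 0.08, 0.03 m / 0.5 = 0.06.

Emit:
creep_tool(plan=[0.7, 0.0032, 0.0042, 0.08, 0, 0.7, 0, 0, 0.06, 0, 0.7, 0, 0, 0.019, 0, 0.7, 0, 0, 0.012, 0, 0.7, 0, 0, 0, 0, 0.7, 0, 0, 0, 0, 0, 0, 0, 0, 0, 0, 0, 0, 0, 0, 0, 0, 0, 0, 0, 0, 0, 0, 0, 0, 0, 0, 0, 0, 0, 0, 0, 0, 0, 0])

```text
time: 12.9
ee_pos: [0.4541, 0.2189, -0.0258]
ee_rot: [0.001, 0.25, 0.968, 0.001]
force: [-1.3, -1.3, 5.5]
opening: 0.302
finger_force: 59.0
```

```bash
python3 p.py 0.5147 0.4282 0.04 1.70
```

```text
t 12.9 A0 1.065 turn -0.635 then d [-0.0872  0.1998 -0.0656] q6 -0.77 tilt [0.0021 0.0006]
```

Emit:
creep_tool(plan=[0, 0, 0, -0.04, 0, 0, 0, 0, -0.08, 0, 0, 0, 0, -0.06, 0, 0, 0, 0, 0, 0, 0, 0, 0, 0, 0])

```text
time: 13.4
ee_pos: [0.4537, 0.2188, 0.0638]
ee_rot: [0.001, 0.25, 0.968, 0.001]
force: [-0.3, 0.3, -0.7]
opening: 0.299
finger_force: 59.3
```

```bash
python3 p.py 0.5147 0.4282 0.06 1.70
```

```text
t 13.4 A0 1.065 turn -0.635 then d [-0.0874  0.1998  0.0041] q6 -0.77 tilt [0.0023 0.0008]
```

Converted, 0.04 m / 0.5 = 0.08, -0.0175 m / 0.5 = -0.035, -0.127 rad / 4 = -0.0318.

Emit:
creep_tool(plan=[0, 0, 0, 0, -0.0318, 0, 0, 0, 0, -0.0318, 0, 0, 0, 0, -0.0318, 0, 0, 0, 0, -0.0318, 0, 0, 0, 0, -0.0318, 0, -0.035, 0.08, 0, 0, 0, -0.035, 0.08, 0, 0, 0, -0.035, 0.08, 0, 0, 0, -0.035, 0.08, 0, 0, 0, -0.035, 0.08, 0, 0, 0, 0, 0, 0, 0, 0, 0, 0, 0, 0])

```text
time: 14.6
ee_pos: [0.5123, 0.4279, 0.0598]
ee_rot: [-0.002, -0.065, 0.998, -0.001]
force: [-0.0, 0.3, 0.0]
opening: 0.296
finger_force: 59.3
```

```bash
python3 p.py 0.5147 0.4282 -0.021 1.70
```

```text
t 14.6 A0 1.702 turn 0.002 then d [-0.0027  0.0002  0.0808] q6 -1.12 tilt [-0.0037 -0.0027]
```

Converted, 0.03 m / 0.5 = 0.06, 0.015 m / 0.5 = 0.03, 0.002 rad / 4 = 0.0005.

Emit:
creep_tool(plan=[0, -0.004, 0, 0.06, 0.0005, 0, 0, 0, 0.06, 0, 0, 0, 0, 0.03, 0, 0, 0, 0, 0.008, 0, 0, 0, 0, 0.004, 0, 0, 0, 0, 0, 0, 0, 0, 0, 0, 0])

```text
time: 15.3
ee_pos: [0.5171, 0.429, -0.0164]
ee_rot: [0.001, -0.064, 0.998, 0.001]
force: [0.2, -0.7, 0.2]
opening: 0.296
finger_force: 59.3
```

```bash
python3 p.py 0.5147 0.4282 -0.021 1.70
```

```text
t 15.3 A0 1.698 turn -0.002 then d [ 0.0025 -0.0005  0.0046] q6 -1.12 tilt [0.0023 0.0014]
```

Emit:
creep_tool(plan=[0.42, 0, 0, 0, 0, 0.42, 0, 0, 0, 0, 0.42, 0, 0, 0, 0, 0.42, 0, 0, -0.02, 0, 0.42, 0, 0, -0.06, 0, 0.8, 0, 0, -0.1, 0, 0.8, 0, 0, -0.08, 0, 0.8, 0, 0, 0, 0, 0.8, 0, 0, 0, 0])

```text
time: 16.2
ee_pos: [0.5172, 0.4292, 0.1146]
ee_rot: [0.002, -0.064, 0.998, 0.001]
force: [0.4, -0.4, -0.6]
opening: 0.8
finger_force: 0.0
```

```bash
python3 p.py 0.4496 -0.2022 0.08 1.70
```

```text
t 16.2 A0 1.698 turn -0.002 then d [ 0.1485 -0.6175  0.0329] q6 -1.12 tilt [0.0037 0.0024]
```

Converted, -0.0475 m / 0.5 = -0.095, 0.0114 m / 0.5 = 0.0228.

Emit:
creep_tool(plan=[0.9, 0.0228, -0.095, 0, 0, 0.9, 0.0228, -0.095, 0, 0, 0.9, 0.0228, -0.095, 0, 0, 0.9, 0.0228, -0.095, 0, 0, 0.9, 0.0228, -0.095, 0, 0, 0.9, 0.0228, -0.095, 0, 0, 0.9, 0.0228, -0.095, 0, 0])

```text
time: 16.9
ee_pos: [0.477, 0.0867, 0.1102]
ee_rot: [-0.001, -0.064, 0.998, 0.0]
force: [0.8, 0.8, -0.5]
opening: 0.897
finger_force: 0.0
```

Emit:
creep_tool(plan=[0.9, 0.0228, -0.095, 0, 0, 0.9, 0.0228, -0.095, 0, 0, 0.9, 0.0228, -0.095, 0, 0, 0.9, 0.0228, -0.095, 0, 0, 0.9, 0.0228, -0.095, 0, 0, 0.9, 0.0228, -0.095, 0, 0, 0.9, 0, 0, 0, 0, 0.9, 0, 0, 0, 0, 0.9, 0, 0, 0, 0])

```text
time: 17.8
ee_pos: [0.4466, -0.2015, 0.1107]
ee_rot: [-0.001, -0.064, 0.998, 0.001]
force: [-0.1, 1.6, -0.4]
opening: 0.899
finger_force: 0.0
```

```bash
python3 p.py 0.4496 -0.2022 0.01
```

Run:
```python
from h import *
capture("side"); fit("short_stave",("side",)); fit("hoop",("side",))
```

```text
t 17.8 A0 1.698 turn -0.0 then d [-0.003  -0.0013  0.1007] q6 -2.28 tilt [-0.0019  0.0018]
short_stave side noneTraceback (most recent call last):
  File "<stdin>", line 2, in <module>
  File "h.py", line 36, in fit
    n=ns[0]; c=cv2.moments(M[n],True); x0=ray0(n,(c["m10"]/c["m00"],c["m01"]/c["m00"]),S[l][0][:,2].mean())
      ~~^^^
IndexError: list index out of range
```

Converted, 0.04 m / 0.5 = 0.08, 0.02 m / 0.5 = 0.04.

Emit:
creep_tool(plan=[0.9, -0.006, -0.0026, 0.08, 0, 0.9, 0, 0, 0.08, 0, 0.9, 0, 0, 0.04, 0, 0.9, 0, 0, 0, 0, 0.9, 0, 0, 0, 0])

```text
time: 18.4
ee_pos: [0.4508, -0.2029, 0.0121]
ee_rot: [-0.0, -0.064, 0.998, 0.0]
force: [-0.2, 0.9, 0.5]
opening: 0.899
finger_force: 0.0
```

```bash
python3 p.py 0.4496 -0.2022 -0.031
```

Run:
```python
from h import *
a=capture("side"); b=cv2.resize(a[150:250,250:410],(400,250)); c=cv2.resize(a[290:390,210:370],(400,250))
d=capture("top");d=cv2.resize(d[160:320,80:260],(400,355)); e=np.zeros((355,400,3),np.uint8)
cv2.imwrite("pics/m5.png",np.hstack([np.vstack([b,c]),cv2.copyMakeBorder(d,0,145,0,0,cv2.BORDER_CONSTANT)])[...,::-1])
```

```text
t 18.4 A0 1.7 turn -0.0 then d [0.0011 0.0008 0.0431] q6 -2.28 tilt [-0.0003  0.0003]
```

View pics/m5.png

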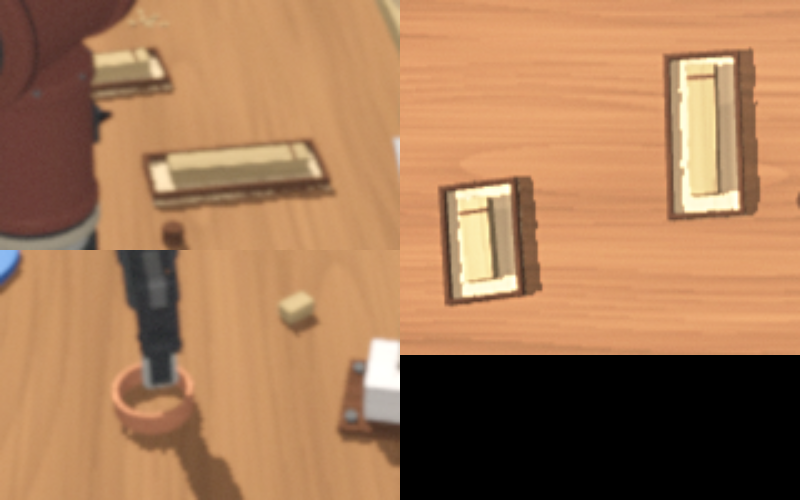

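Both staves lie flat in their trays. The open fingers are over the hoop, near side-view pixel (273,341). Now down and grip.

Converted, 0.02 m / 0.5 = 0.04, 0.012 m / 0.5 = 0.024.

Emit:
creep_tool(plan=[0.9, 0.002, 0.0016, 0.04, 0, 0.9, 0, 0, 0.024, 0, 0.9, 0, 0, 0.012, 0, 0.9, 0, 0, 0.006, 0, 0.9, 0, 0, 0, 0, 0.9, 0, 0, 0, 0])

```text
time: 19.1
ee_pos: [0.4498, -0.2035, -0.0287]
ee_rot: [0.0, -0.064, 0.998, -0.0]
force: [-0.2, 0.3, 0.3]
opening: 0.903
finger_force: 0.0
```

```bash
python3 p.py 0.4496 -0.2022 -0.031
```

```text
t 19.1 A0 1.698 turn -0.0 then d [0.     0.0013 0.0023] q6 -2.28 tilt [ 0.0006 -0.0004]
```

Emit:
creep_tool(plan=[0, 0, 0, 0, 0, 0, 0, 0, 0, 0, 0, 0, 0, 0, 0, 0, 0, 0, 0, 0, 0, 0, 0, 0, 0, 0, 0, 0, 0, 0])

```text
time: 19.7
ee_pos: [0.4498, -0.2035, -0.0275]
ee_rot: [0.0, -0.064, 0.998, -0.0]
force: [-5.0, 3.1, 12.6]
opening: 0.595
finger_force: 59.8
```

```bash
python3 p.py 0.4496 -0.2022 -0.031
```

```text
t 19.7 A0 1.698 turn -0.0 then d [0.0001 0.0013 0.0035] q6 -2.28 tilt [ 0.0003 -0.0004]
```

Converted, -0.04 m / 0.5 = -0.08, -0.02 m / 0.5 = -0.04.

Emit:
creep_tool(plan=[0, 0, 0, -0.04, 0, 0, 0, 0, -0.08, 0, 0, 0, 0, -0.08, 0, 0, 0, 0, -0.04, 0, 0, 0, 0, 0, 0, 0, 0, 0, 0, 0])

```text
time: 20.3
ee_pos: [0.4493, -0.2031, 0.0906]
ee_rot: [0.0, -0.064, 0.998, -0.0]
force: [0.2, -0.5, -1.8]
opening: 0.593
finger_force: 62.2
```

```bash
python3 p.py 0.6895 -0.0068 0.092
```

Run:
```python
from h import *
a=capture("side"); cv2.imwrite("pics/m6.png",cv2.resize(a[230:380,200:360],(640,600))[...,::-1])
```

```text
t 20.3 A0 1.698 turn -0.0 then d [-0.2632  0.1643 -0.0014] q6 -2.28 tilt [ 0.0003 -0.0003]
```

View pics/m6.png

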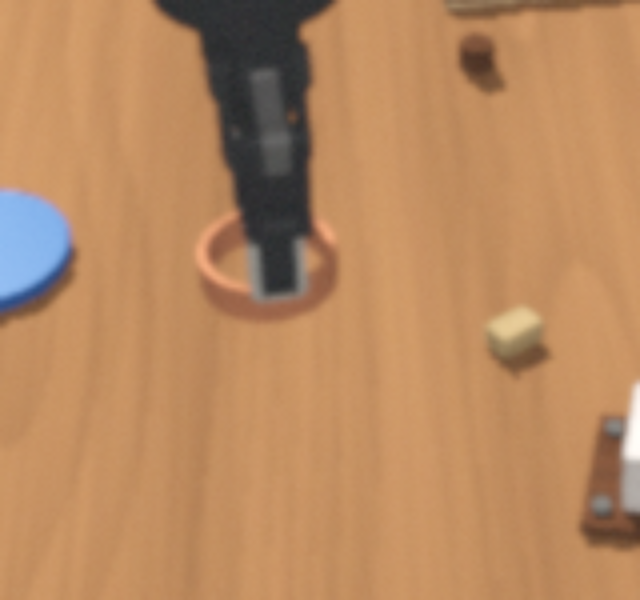

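The hoop is held level, centred near crop (267,262), about 3 mm off the pads along x. That's small against the 16 mm clearance at the post.

Converted, -0.0376 m / 0.5 = -0.0752, 0.0235 m / 0.5 = 0.047.

Emit:
creep_tool(plan=[0, -0.0752, 0.047, 0, 0, 0, -0.0752, 0.047, 0, 0, 0, -0.0752, 0.047, 0, 0, 0, -0.0752, 0.047, 0, 0, 0, -0.0752, 0.047, 0, 0, 0, -0.0752, 0.047, 0, 0, 0, -0.0752, 0.047, 0, 0, 0, 0, 0, 0, 0, 0, 0, 0, 0, 0, 0, 0, 0, 0, 0])

```text
time: 21.35
ee_pos: [0.6878, -0.0071, 0.0886]
ee_rot: [-0.002, -0.063, 0.998, 0.0]
force: [0.2, -0.2, -0.2]
opening: 0.59
finger_force: 62.3
```

```bash
python3 p.py 0.691 -0.0075 -0.0135
```

Run:
```python
from h import *
capture("side"); r=models.outline_of("side","hoop"); print([(q["conf"],q["rect"]) for q in r])
h=.118
for z in (.1,.11,.12):
  for dx in(-.004,0):
    q=proj("side",cyl(56,0,16)+[.6895+dx,-.0068,z]); print(z,dx,q.min(0),q.max(0))
```

```text
t 21.35 A0 1.698 turn -0.0 then d [-0.0035 -0.0009  0.1021] q6 -1.82 tilt [-0.0037  0.0001]
[(0.79, [378.9, 217.3, 409.5, 233.7]), (0.32, [316.4, 209.6, 377.5, 225.1])]
0.1 -0.004 [375.06461258 219.56306027] [404.74896028 242.23676872]
0.1 0 [377.11640975 219.45668599] [406.81654714 242.12244426]
0.11 -0.004 [375.27222204 215.18385223] [405.1071204  237.82081092]
0.11 0 [377.33412856 215.07776386] [407.1849729  237.70674907]
0.12 -0.004 [375.48189574 210.76164522] [405.4688791  233.35998713]
0.12 0 [377.55373527 210.65585351] [407.55709967 233.24619913]
```

Converted, 0.03 m / 0.5 = 0.06, 0.02 m / 0.5 = 0.04.

Emit:
creep_tool(plan=[0, 0, 0, 0.06, 0, 0, 0, 0, 0.06, 0, 0, 0, 0, 0.04, 0, 0, 0, 0, 0.03, 0, 0, 0, 0, 0.008, 0, 0, 0, 0, 0, 0, 0, 0, 0, 0, 0])

```text
time: 22.15
ee_pos: [0.6907, -0.007, -0.0066]
ee_rot: [0.001, -0.063, 0.998, -0.0]
force: [0.7, 0.1, -1.2]
opening: 0.59
finger_force: 62.4
```

```bash
python3 p.py 0.69 -0.007 -0.015
```

```text
t 22.15 A0 1.698 turn -0.0 then d [0.0007 0.0001 0.0084] q6 -1.82 tilt [ 0.0024 -0.0003]
```

Emit:
creep_tool(plan=[0, 0, 0, 0.008, 0, 0, 0, 0, 0.006, 0, 0, 0, 0, 0, 0, 0, 0, 0, 0, 0])

```text
time: 22.55
ee_pos: [0.6896, -0.0065, -0.0151]
ee_rot: [0.0, -0.064, 0.998, -0.0]
force: [0.3, -0.1, -0.6]
opening: 0.587
finger_force: 62.5
```

Emit:
creep_tool(plan=[0.8, 0, 0, 0, 0, 0.8, 0, 0, 0, 0, 0.8, 0, 0, 0, 0, 0.8, 0, 0, 0, 0, 0.8, 0, 0, -0.04, 0, 0.8, 0, 0, -0.08, 0, 0.8, 0, 0, -0.08, 0, 0.8, 0, 0, -0.08, 0, 0.8, 0, 0, 0, 0, 0.8, 0, 0, 0, 0])

```text
time: 23.55
ee_pos: [0.6908, -0.0068, 0.1269]
ee_rot: [0.002, -0.064, 0.998, -0.0]
force: [0.6, -0.0, -0.7]
opening: 0.797
finger_force: 0.0
```

```bash
python3 p.py 0.6244 -0.219 0.16 1.2; python3 p.py 0.6244 -0.219 0.16
```

Run:
```python
from h import *
a=capture("side"); cv2.imwrite("pics/m7.png",cv2.resize(a[230:370,310:450],(500,500))[...,::-1])
```

```text
t 23.55 A0 1.698 turn 0.498 then d [-0.0152 -0.2218 -0.0333] q6 -1.82 tilt [ 0.0036 -0.0005]
t 23.55 A0 1.698 turn -0.0 then d [ 0.0927 -0.2021 -0.0333] q6 -1.82 tilt [ 0.0036 -0.0005]
```

View pics/m7.png

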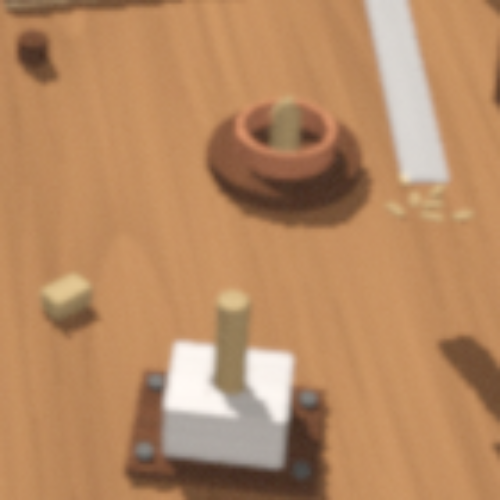

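The hoop lies flat on the foot around the post. Next is the dowel.

Converted, -0.0404 m / 0.5 = -0.0808, 0.0185 m / 0.5 = 0.037.

Emit:
creep_tool(plan=[0.7, 0.037, -0.0808, 0, 0, 0.7, 0.037, -0.0808, 0, 0, 0.7, 0.037, -0.0808, 0, 0, 0.7, 0.037, -0.0808, 0, 0, 0.7, 0.037, -0.0808, 0, 0, 0.7, 0, 0, 0, 0, 0.7, 0, 0, 0, 0, 0.7, 0, 0, 0, 0])

```text
time: 24.4
ee_pos: [0.6229, -0.2175, 0.1232]
ee_rot: [-0.001, -0.064, 0.998, 0.001]
force: [0.0, 0.2, -0.4]
opening: 0.698
finger_force: 0.0
```

```bash
python3 p.py 0.6244 -0.2192 0.018
```

```text
t 24.4 A0 1.698 turn -0.0 then d [-0.0015 -0.0021  0.1052] q6 -2.15 tilt [-0.0021  0.0016]
```

Converted, 0.04 m / 0.5 = 0.08, 0.02 m / 0.5 = 0.04.

Emit:
creep_tool(plan=[0.7, -0.002, -0.003, 0.08, 0, 0.7, 0, 0, 0.08, 0, 0.7, 0, 0, 0.04, 0, 0.7, 0, 0, 0.008, 0, 0.7, 0, 0, 0, 0, 0.7, 0, 0, 0, 0])

```text
time: 25.0
ee_pos: [0.6262, -0.2199, 0.0226]
ee_rot: [0.001, -0.064, 0.998, -0.001]
force: [1.4, 0.2, -0.2]
opening: 0.7
finger_force: 0.0
```

```bash
python3 p.py 0.6244 -0.2192 0.018
```

```text
t 25.0 A0 1.699 turn -0.0 then d [0.0017 0.001  0.0046] q6 -2.16 tilt [ 0.0024 -0.0012]
```

Emit:
creep_tool(plan=[0, 0, 0, 0, 0, 0, 0, 0, 0, 0, 0, 0, 0, 0, 0, 0, 0, 0, 0, 0, 0, 0, 0, 0, 0, 0, 0, 0, 0, 0, 0, 0, 0, 0, 0])

```text
time: 25.7
ee_pos: [0.6253, -0.2194, 0.022]
ee_rot: [0.001, -0.064, 0.998, 0.0]
force: [-1.5, 4.4, 5.3]
opening: 0.162
finger_force: 58.4
```

```bash
python3 p.py 0.6244 -0.2192 0.018
```

```text
t 25.7 A0 1.698 turn -0.0 then d [0.0008 0.0004 0.004 ] q6 -2.16 tilt [0.0011 0.0008]
```

Emit:
creep_tool(plan=[0, 0, 0, -0.02, 0, 0, 0, 0, -0.02, 0, 0, 0, 0, -0.02, 0, 0, 0, 0, -0.02, 0, 0, 0, 0, -0.02, 0, 0, 0, 0, -0.04, 0, 0, 0, 0, -0.04, 0, 0, 0, 0, 0, 0, 0, 0, 0, 0, 0])

```text
time: 26.6
ee_pos: [0.6249, -0.2205, 0.1114]
ee_rot: [0.001, -0.063, 0.998, -0.0]
force: [-0.5, 0.2, -0.8]
opening: 0.162
finger_force: 58.3
```

```bash
python3 p.py 0.489 -0.429 0.11
```

Run:
```python
from h import *
a=capture("side");capture("top"); cv2.imwrite("pics/m8.png",cv2.resize(a[260:480,240:460],(580,580))[...,::-1])
b=models.search_frame("side","dowel");print(b)
print(proj("side",np.array([[.6253,-.2194,.006+.09],[.6253,-.2194,.086+.09]])))
r=models.outline_of("side","dowel_pot");print([(q["conf"],q["rect"]) for q in r])
q=proj("side",cyl(50,0,44)+[.489,-.429,0]);print(q.min(0),q.max(0))
```

```text
t 26.6 A0 1.698 turn -0.0 then d [ 0.1612 -0.1896  0.0014] q6 -2.16 tilt [ 0.0012 -0.0008]
[{'rect': [368.4, 290.4, 380.4, 313.1], 'conf': 0.7}, {'rect': [314.7, 207.4, 361.1, 225.4], 'conf': 0.28}]
[[376.10786644 309.00642244]
 [378.22010406 269.37896346]]
[(0.86, [283.4, 430.2, 318.7, 477.5])]
[281.55987906 428.91020477] [318.60069558 479.95407002]
```

View pics/m8.png

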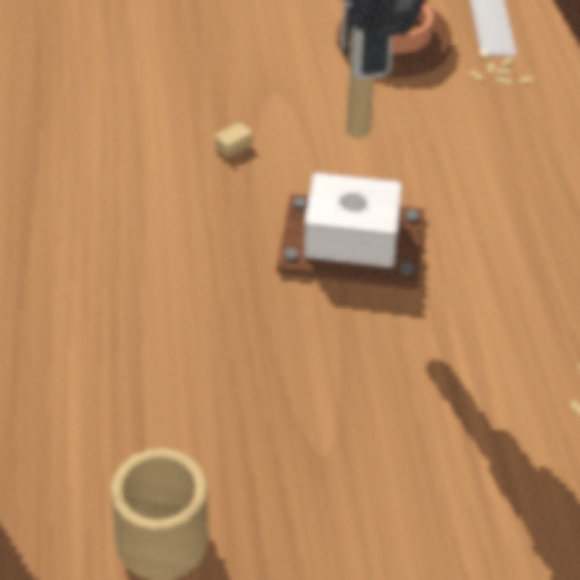

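The dowel is clear of the sleeve and hangs upright, with its lower end at crop (358,135). I'll turn to relieve joint 6, then carry it to the pot.

The manual's scale: shifts go in shares of 50 cm and turns go in shares of 4 rad. Converting my numbers, 0.125 rad / 4 = 0.0313.

Emit:
creep_tool(plan=[0, 0, 0, 0, 0.0313, 0, 0, 0, 0, 0.0313, 0, 0, 0, 0, 0.0313, 0, 0, 0, 0, 0.0313, 0, 0, 0, 0, 0, 0, 0, 0, 0, 0])

```text
time: 27.4
ee_pos: [0.6242, -0.2199, 0.11]
ee_rot: [-0.001, 0.184, 0.983, 0.0]
force: [-0.5, -0.4, -1.3]
opening: 0.163
finger_force: 58.3
```

```bash
python3 p.py 0.4893 -0.429 0.11
```

```text
t 27.4 A0 1.201 turn -0.0 then d [ 5.030e-02 -2.437e-01  1.000e-04] q6 -1.66 tilt [-0.0012  0.0005]
```

Converted, -0.0406 m / 0.5 = -0.0812, 0.0084 m / 0.5 = 0.0168.

Emit:
creep_tool(plan=[0, 0.0168, -0.0812, 0, 0, 0, 0.0168, -0.0812, 0, 0, 0, 0.0168, -0.0812, 0, 0, 0, 0.0168, -0.0812, 0, 0, 0, 0.0168, -0.0812, 0, 0, 0, 0.0168, -0.0812, 0, 0, 0, 0, 0, 0, 0, 0, 0, 0, 0, 0, 0, 0, 0, 0, 0])

```text
time: 28.3
ee_pos: [0.4894, -0.4277, 0.1105]
ee_rot: [-0.0, 0.184, 0.983, 0.0]
force: [0.3, 0.3, 0.2]
opening: 0.165
finger_force: 58.4
```

```bash
python3 p.py 0.4893 -0.429 0.026
```

Run:
```python
from h import *
a=capture("side");b=capture("top"); 
cv2.imwrite("pics/m9.png",np.hstack([cv2.resize(a[340:480,230:370],(400,400)),cv2.resize(b[210:350,450:590],(400,400))])[...,::-1])
```

```text
t 28.3 A0 1.2 turn -0.0 then d [-0.0004 -0.0013  0.0845] q6 -2.04 tilt [-0.0001  0.0008]
```

View pics/m9.png

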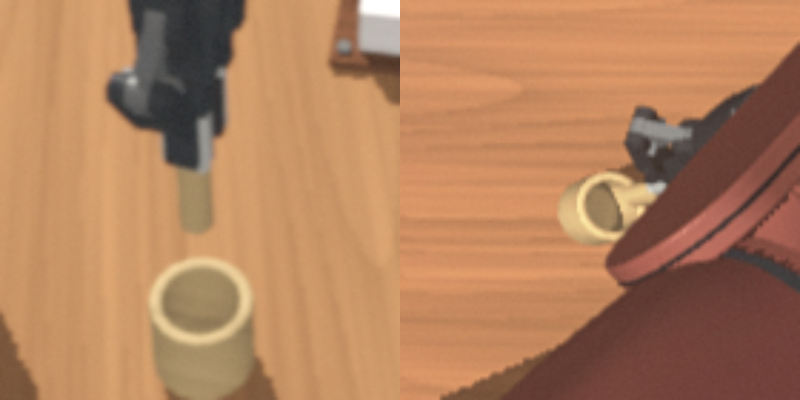

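The dowel hangs over the pot: side-view end near (299,420), pot mouth centre near (300,446). The perspective fits in both views. Lowering.

Run:
```python
from h import *
print(proj("side",np.array([[.4894,-.4277,.0945],[.489,-.429,.044]])),proj("top",np.array([[.4894,-.4277,.0945],[.489,-.429,.044]])))
```

```text
[[298.91779873 418.6305032 ]
 [299.87591254 443.99801376]] [[532.43656634 277.80517632]
 [523.53728148 281.12993395]]
```

Emit:
creep_tool(plan=[0, 0, -0.002, 0.04, 0, 0, 0, 0, 0.04, 0, 0, 0, 0, 0.02, 0, 0, 0, 0, 0.02, 0, 0, 0, 0, 0.02, 0, 0, 0, 0, 0, 0, 0, 0, 0, 0, 0])

```text
time: 29.1
ee_pos: [0.4888, -0.4296, 0.041]
ee_rot: [0.0, 0.185, 0.983, -0.0]
force: [0.3, -0.5, 0.3]
opening: 0.169
finger_force: 58.4
```

```bash
python3 p.py 0.4893 -0.429 0.0235
```

```text
t 29.1 A0 1.198 turn -0.0 then d [-0.0003  0.0007  0.0175] q6 -2.04 tilt [ 0.0001 -0.0001]
```

Emit:
creep_tool(plan=[0, 0, 0, 0.02, 0, 0, 0, 0, 0.008, 0, 0, 0, 0, 0.006, 0, 0, 0, 0, 0, 0, 0, 0, 0, 0, 0, 0, 0, 0, 0, 0])

```text
time: 29.7
ee_pos: [0.4888, -0.4298, 0.0241]
ee_rot: [0.0, 0.185, 0.983, -0.0]
force: [-0.0, 0.6, -0.8]
opening: 0.163
finger_force: 58.4
```

Emit:
creep_tool(plan=[0.3, 0, 0, 0, 0, 0.7, 0, 0, 0, 0, 0.7, 0, 0, 0, 0, 0.7, 0, 0, 0, 0, 0.7, 0, 0, -0.04, 0, 0.7, 0, 0, -0.08, 0, 0.7, 0, 0, -0.08, 0, 0.7, 0, 0, -0.08, 0, 0.7, 0, 0, 0, 0, 0.7, 0, 0, 0, 0])

```text
time: 30.7
ee_pos: [0.4893, -0.4303, 0.1655]
ee_rot: [0.001, 0.185, 0.983, -0.001]
force: [-0.1, -0.5, -1.4]
opening: 0.702
finger_force: 0.0
```

Emit:
creep_tool(plan=[0.7, 0, 0.09, 0, 0, 0.7, 0, 0.09, 0, 0, 0.7, 0, 0.09, 0, 0, 0.7, 0, 0.09, 0, 0, 0.7, 0, 0.09, 0, 0, 0.7, 0, 0.09, 0, 0, 0.7, 0, 0, 0, 0, 0.7, 0, 0, 0, 0])

```text
time: 31.5
ee_pos: [0.5861, -0.1766, 0.1617]
ee_rot: [-0.002, 0.184, 0.983, 0.0]
force: [-0.5, 0.4, 0.8]
opening: 0.696
finger_force: 0.0
```

Run:
```python
from h import *
a=capture("side");b=capture("top"); 
cv2.imwrite("pics/m10.png",np.hstack([cv2.resize(a[140:480,200:430],(400,591)),cv2.resize(b[150:350,90:290],(400,591))])[...,::-1])
```

```text
(no output)
```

View pics/m10.png

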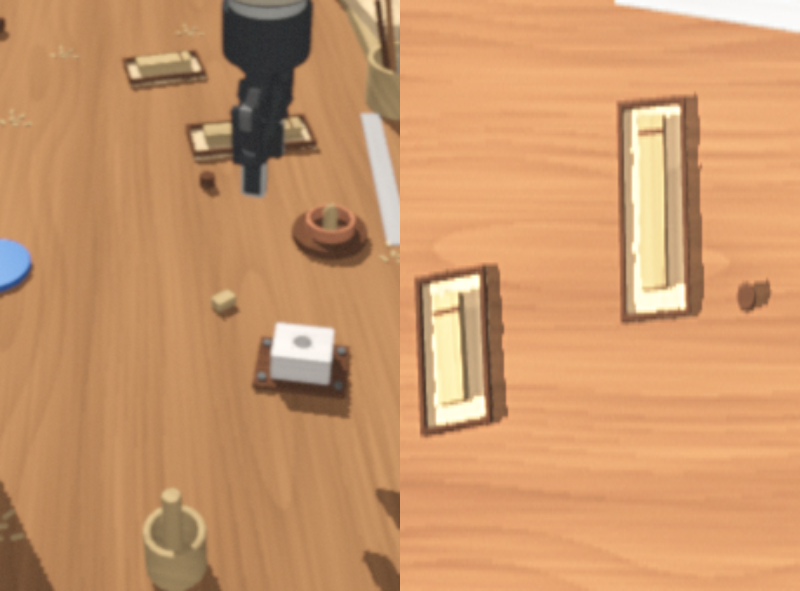

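The dowel stands in the pot, the hoop is on its post, and both staves are flat in their trays. The arm is clear of everything, so I'm handing in.

```bash
python3 -c "
from workcell import bot
print(bot.close_job())"
```

```text
the job is handed in; nothing more can be done
None
```

The job is handed in at about 32 s of the 128 s allowed; the last pictures show both staves flat in their trays, the hoop flat on the stand's foot around its post, and the dowel standing in the pot, but I don't have the verdict.

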